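Put the shrimp cave up to drain and shut its box

ROBOT

A 6-joint arm with a two-finger parallel gripper is mounted at the origin on the work surface. World frame = base frame: x ahead of the robot, y to its left, z up, the work surface at z = 0. Lengths are in m, angles in rad, forces in N, time in s.
With the tool pointing down it reaches from about 0.35 to 1 m from the base axis. Payload 7.1 kg.
Tool frame: the origin (TCP) lies on the centre line of the jaws, within the pads' length; the fingertips stand 19 mm ahead of it and the grasp point (between the pads) is the TCP; z points along the fingers, y is the line along which they close (so a half turn about z gives the same grasp; the last joint's range is limited). The gripper opens to 85 mm and grips with 20 to 120 N. Pads are 22 mm wide; open, the fingers measure 114 mm over their backs; the gripper's body (76 mm by 85 mm) begins 54 mm behind the grasp point. The pads swing forward as they close: fully open they stand 13 mm farther back than shut.
Start: joints at [-1.331, 0.423, 1.63, -0, 1.089, -0.019], TCP at [0.16, -0.604, 0.25] pointing down, gripper open.
Joint ranges: [-3, 3], [-0.9, 2.11], [0.09, 2.58], [-1.31, 4.45], [0.11, 2.69], [-2.54, 2.54]. Speed limits (rad/s): [2.39, 2.39, 3.01, 3.14, 3.14, 3.14].

INTERFACE

Orientations are given as a unit quaternion [x, y, z, w].
In Python, from rig import robot, optics, job gives the robot as it stands. The module is installed in compiled form; this text tells all that it offers.
- The arm moves only by the tool servo_tool, never from a script. Its argument "motion" is a list of rows, each an object of numbers: "fingers": the closure, from -1 (fully open) to 1 (shut); "x", "y", "z": the shift along the tool's x, y, z normalised to -1 to 1, where 1 is 3 cm; "spin": the turn about the tool's z normalised to -1 to 1, where 1 is 5 degrees. A call has 1 to 5 rows; each row shifts and turns the commanded pose from where the row before left it, along the tool's axes as they then stand; what a row does not reach is not made up. A row lasts 1/8 s, in which the tool goes at most 62.5 mm and 10.7 degrees, less where a joint would pass 70% of its speed; a pose out of reach is approached as far as the arm can. A call with a number of a shift or a turn outside -1 to 1 is refused whole. A call with a gripper value outside its range is refused whole. The fingers move at their own pace and stop on an object; the grip force is fixed at half the most. Time passes only in rows, so rows that do not move let the fingers close. It gives the time, the measured TCP pose, the force, the opening and the grip force at its end, in the units of the state.
- robot.get_state(): the state, without advancing time (a new reading comes with each control period).
- optics.grab_frame(name): name is "scene" or "top" or "wrist"; returns a dict with "color" (400x640x3 uint8, blue, green, red), "range_z" (400x640 float32, m along the optical axis (not along the pixel's ray), 0 where there is no reading), "fx", "fy", "cx", "cy" (pixels), "origin" and "orientation" of the camera in the world. Camera axes: x right, y up, looking along -z (the intrinsics and any distortion apply to the point x, -y, -z); pixel columns grow to the right and rows downward; lengths in m; the calibration is good to about 2 mm. A picture is of the moment at which its call begins.
- job.hand_in(): hands the job in; it is judged then, once.
The state is a dict: "time": time; "joint_positions": joint angles; "qvel": joint speeds; "joint_efforts": joint torques, N m; "ee_pos": TCP position; "tool_rot": TCP orientation; "ft_force": force on the tool from outside, world axes, zero at the start; "torque": the same for the moment, N m; "gripper_width": opening from 0.0 (shut) to 1.0 (fully open); "grip_force": force on a finger pad.
Only numpy, scipy, OpenCV 4.12 (cv2) and the standard library are available. Lean on these libraries where they do the work, as an engineer would, in place of code of your own. Each camera call takes 0.05 s, during which the arm holds its last target. There are 200 camera calls.

TASK

Take the brown ceramic shrimp cave out of the open grey storage box and set it down gently on the narrow sloped green deck of the draining stand, in the middle of the deck, in line with it and with the cave's open mouth facing downhill. When the cave stands there on its own, flip the box lid fully shut. Leave the other things on the step where they are.

Things in the scene. Friction and masses are not known exactly. Their poses are not given: they have to be found in the camera images.
- cave: (All sizes here are in mm.) Brown glazed ceramic shrimp cave, a tunnel 110 long (x), 50 wide (y), 55 high: upright sides to 30, half-round roof above, flat floor. Closed at +x, open mouth at -x, where the floor sticks out 15 further as a doorstep with a cream top. About 0.28 kg. Origin: centre of the underside of the 110 x 50 tunnel; z up. Starts upright on the box floor, at widely varying yaw.
- cave_mouth (a point): Point on the underside of the cave below its mouth, 55 from the cave's origin along its -x.
- box: Grey plastic storage box, fixed, outside 190 (x) x 220 (y) x 80 high, walls and floor 5 thick, open on top. Origin: centre of its underside; z up. The lid is hinged on the upper +x rim.
- lid (a joint): Hinge angle of the grey flip-top lid, rad: 0 shut, limit 1.9; it starts near upright (1.45 to 1.75). The lid is a flat panel 190 (away from the hinge) x 220 (along the hinge) x 8 thick, 0.15 kg, with a thumb tab 70 wide that reaches 14 past the middle of its free edge. The hinge is stiff: the lid stays at any angle; 1 to 2 N at the free edge moves it.
- lid_hinge (a point): Middle of the hinge line, at the box's +x rim, 80.5 above the step; its axes turn with the lid: y along the hinge, the lid extends along its -x, its z points out of the lid's outer face (up when shut).
- lid_edge (a point): Middle of the lid's free edge, on the lid's outer face (190 from the hinge line).
- deck: Narrow green deck on top of the white draining stand, fixed: a plank 160 long (x), 30 wide (y), 8 thick, on two slim posts over a foot 150 x 90. Origin: centre of its top face, 115 above the step. x runs along the plank uphill, at 0.24 rad (14 degrees) to level; -x is downhill; z is normal to the top face. It grips well enough that the cave does not slide.
- jar: Bystander: round glass specimen jar with steel cap, 76 dia x 110 mm; origin at the centre of its underside.
- tweezer: Bystander: stainless planting tweezer lying flat, 210 x 20 x 5 mm; origin at the centre of its underside.
- suction_cup: Bystander: blue suction cup, 64 dia x 36 mm; origin at the centre of its underside.
- airstone: Bystander: black disc airstone, 76 dia x 20, with a small white nozzle (40 high with it); sizes in mm; origin at the centre of its underside.
- food_tub: Bystander: white tub with red cap, 68 dia x 90 mm; origin at the centre of its underside.
- clay_pot: Bystander: terracotta pot, 94 dia x 75 mm; origin at the centre of its underside.
- test_kit: Bystander: cardboard box, 90 x 130 x 60 mm; origin at the centre of its underside.

How it is judged:
On the way, in this order (a step that is already met when the one before it is completed fails the run):
1. the cave stands on the deck on its own, mouth downhill, with the lid still open (x of cave in the frame of deck between -0.025 and 0.025 m and y of cave in the frame of deck between -0.01 and 0.01 m and z of cave in the frame of deck between -0.003 and 0.005 m and angle between the x axis of cave and the x axis of deck, either way round below 0.17 rad and angle between the z axis of cave and the z axis of deck, either way round below 0.08 rad and x of cave_mouth in the frame of deck below -0.02 m and contact force between the fingers and cave below 0.1 N and linear speed of cave below 0.02 m/s and value of joint lid above 0.3 rad), for 0.3 s.
2. the lid is shut (value of joint lid below 0.05 rad), for 0.2 s.
At the end, for the whole second after the job is handed in: The cave rests flat (within 0.08 rad) on the deck's top face, its origin within 25 mm along and 10 mm across of the deck's centre, in line within 0.17 rad, mouth downhill, released and at rest; the lid is shut (below 0.05 rad) and at rest (x of cave in the frame of deck between -0.025 and 0.025 m and y of cave in the frame of deck between -0.01 and 0.01 m and z of cave in the frame of deck between -0.003 and 0.005 m and angle between the x axis of cave and the x axis of deck, either way round below 0.17 rad and angle between the z axis of cave and the z axis of deck, either way round below 0.08 rad and x of cave_mouth in the frame of deck below -0.02 m and contact force between the fingers and cave below 0.1 N and linear speed of cave below 0.02 m/s and value of joint lid below 0.05 rad and angular speed of cave below 0.1 rad/s and velocity of joint lid between -0.1 and 0.1 rad/s); the robot touches nothing.
It fails at once if the cave is pressed or dropped hard on the stand (over 45 N) (contact force between cave and deck above 45 N).
It fails at once if another thing on the step is shifted more than 30 mm (distance of any of jar, tweezer, suction_cup, airstone, food_tub, clay_pot, test_kit from where it was at the start of the episode above 0.03 m).
It fails at once if another thing on the step is tipped (angle between any of jar, tweezer, suction_cup, airstone, food_tub, clay_pot, test_kit's own z axis and vertical above 0.4 rad).
It also fails if it takes over 61 s, if anything falls off the work surface, if the arm or the gripper's body presses on something with over 40 N, if the wrist force passes 120 N, or if a joint passes its speed limit or range.

## Working session

There is one attempt and no reset: what is moved stays moved. The work goes in short steps, Python scripts to look and compute and a tool call to move; the robot and the scene stay as the last step left them, time stands still between calls to the robot, and variables do not carry over. Pictures are saved under pics/ and viewed, at most 10 in all, crops included, and the job is handed in when it is done.

Besides the shell and the picture viewer there is one more tool, called by a JSON object that holds its "name" and its "arguments". servo_tool: Moves the arm, as the interface text tells. Its arguments: {"type":"object","properties":{"motion":{"type":"array"}},"required":["motion"]}

```bash
mkdir -p pics
cat > h.py <<'E'
import numpy as np, cv2
from scipy.spatial.transform import Rotation as R
from rig import robot, optics, job
def cloud(f):
    z=f["range_z"]; v,u=np.mgrid[:z.shape[0],:z.shape[1]]
    p=np.stack([(u-f["cx"])/f["fx"]*z,-(v-f["cy"])/f["fy"]*z,-z],-1)
    w=p@R.from_quat(f["orientation"]).as_matrix().T+np.array(f["origin"])
    w[z<=0]=np.nan
    return w
E
python3 - <<'E'
from h import *
for n in ("scene","top"):
    f=optics.grab_frame(n); cv2.imwrite(f"pics/{n}0.png",f["color"]); np.savez(f"{n}0.npz",**f); print(n,f["origin"],f["orientation"],f["fx"],f["cx"],f["cy"])
s=robot.get_state(); print(s)
E
```

```text
scene [1.31304792 0.68576182 1.22041617] [0.14428158 0.3286665  0.86097263 0.36039879] 440.4705298741573 314.95497940127666 194.90490366843684
top [ 0.37841421 -0.00419106  1.55438801] [-0.0462531   0.04504994  0.71361174 -0.69755963] 476.79434856453173 323.4354279113042 190.36430070497005
{'time': 0.1, 'joint_positions': array([-1.33097604e+00,  4.23765093e-01,  1.63064265e+00, -2.19990298e-06,
        1.08862373e+00, -1.90194184e-02]), 'qvel': array([-0.00065965,  0.00054561, -0.00183991, -0.00089324,  0.00044296,
        0.00101518]), 'joint_efforts': array([ 1.07725486e-03, -5.58422542e+01, -2.82444835e+01,  5.66056599e-05,
        2.95180747e-03, -1.73981977e-05]), 'ee_pos': array([ 0.1598702 , -0.60369865,  0.24961157]), 'tool_rot': array([ 9.91636611e-01,  1.29059343e-01, -8.02299501e-05, -7.14920824e-04]), 'ft_force': array([-0.17264358,  0.76956255, -0.46460036]), 'torque': array([-0.02026551,  0.02722885,  0.0183712 ]), 'grip_force': 0.0, 'gripper_width': 1.0042265345346402}
```

View pics/scene0.png

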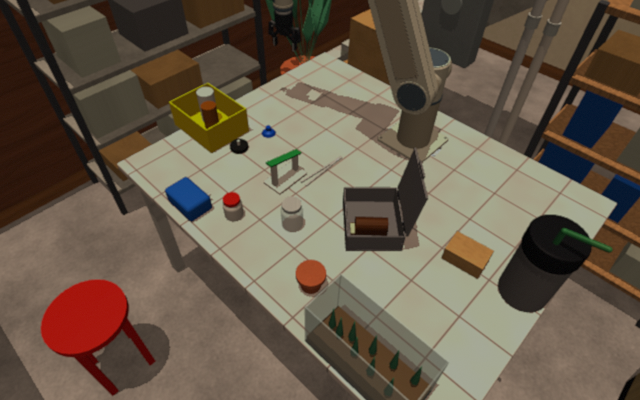

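View pics/top0.png

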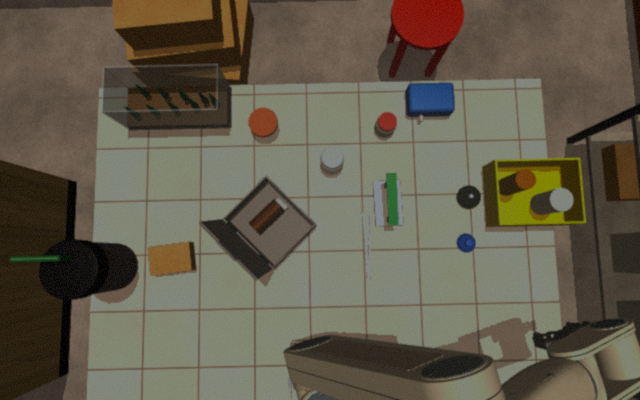

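The scene view shows the open box at about (370,218), with the brown cave at (370,226) and its cream doorstep on the left at (352,228). The green deck is at (284,158). In the top view the cave is at (268,216), the lid at (238,248) and the deck at (392,198).

```bash
cat > m.py <<'E'
from h import *
def roi(n,box,cond):
    f=dict(np.load(n+"0.npz")); w=cloud(f); hsv=cv2.cvtColor(f["color"],cv2.COLOR_BGR2HSV)
    m=np.zeros(hsv.shape[:2],bool); u0,v0,u1,v1=box; m[v0:v1,u0:u1]=1
    m&=cond(hsv.astype(int))&np.isfinite(w[...,0])
    return m,w[m],f
def desc(t,p):
    c=p.mean(0); U,S,V=np.linalg.svd(p-c,full_matrices=False)
    q=(p-c)@V.T; print(t,len(p),"mean",c.round(4),"mid",(c+((q.min(0)+q.max(0))/2)@V).round(4),"ext",np.ptp(q,axis=0).round(3)); print(V.round(3))
if __name__=="__main__":
    print(list(np.load("top0.npz").keys()))
    green=lambda h:(h[...,0]>50)&(h[...,0]<85)&(h[...,1]>120)&(h[...,2]>40)
    brown=lambda h:((h[...,0]<15)|(h[...,0]>172))&(h[...,1]>90)&(h[...,2]>15)
    for n,gb,bb in (("scene",(262,145,306,175),(345,210,395,240)),("top",(380,168,404,230),(240,190,300,240))):
        desc(n+" deck",roi(n,gb,green)[1]); p=roi(n,bb,brown)[1]; desc(n+" cave",p); print("z pct",np.percentile(p[:,2],[2,50,98]).round(4))
    f=dict(np.load("top0.npz")); w=cloud(f)
    c=f["color"][165:285,195:325]; cv2.imwrite("pics/top_box.png",cv2.resize(np.clip(c.astype(float)*1.8,0,255).astype(np.uint8),None,fx=5,fy=5,interpolation=cv2.INTER_CUBIC)[:600])
    for u,v in [(266,179),(314,226),(265,277),(203,223),(225,221),(268,240),(300,200),(290,226),(330,230),(392,178),(392,220)]: print((u,v),w[v,u].round(4))
    s=dict(np.load("scene0.npz")); c=s["color"][145:265,250:430]
    cv2.imwrite("pics/sc_box.png",cv2.resize(np.clip(c.astype(float)*1.8,0,255).astype(np.uint8),None,fx=4.4,fy=4.4,interpolation=cv2.INTER_CUBIC))
E
python3 m.py
```

```text
['color', 'range_z', 'fx', 'fy', 'cx', 'cy', 'origin', 'orientation']
scene deck 191 mean [ 0.5426 -0.2103  0.1176] mid [ 0.5413 -0.212   0.1084] ext [0.158 0.03  0.033]
[[ 0.971  0.033  0.237]
 [ 0.031 -0.999  0.01 ]
 [ 0.237 -0.002 -0.971]]
scene cave 586 mean [0.5108 0.1869 0.0452] mid [0.5192 0.1964 0.0441] ext [0.132 0.068 0.139]
[[-0.685  0.728 -0.006]
 [-0.327 -0.3    0.896]
 [ 0.65   0.616  0.444]]
z pct [0.0069 0.0518 0.0649]
top deck 438 mean [ 0.5351 -0.2108  0.1162] mid [ 0.5338 -0.211   0.116 ] ext [0.155 0.028 0.019]
[[-0.971 -0.037 -0.237]
 [-0.052  0.997  0.06 ]
 [ 0.234  0.071 -0.97 ]]
top cave 465 mean [0.4949 0.1798 0.0568] mid [0.5166 0.1995 0.0496] ext [0.108 0.111 0.05 ]
[[-0.688  0.726 -0.001]
 [ 0.72   0.682  0.127]
 [-0.093 -0.087  0.992]]
z pct [0.0422 0.0577 0.0664]
(266, 179) [0.6143 0.1784 0.0525]
(314, 226) [0.4607 0.0282 0.0628]
(265, 277) [3.041e-01 1.902e-01 2.000e-04]
(203, 223) [0.4648 0.3251 0.2598]
(225, 221) [0.4813 0.3026 0.0813]
(268, 240) [0.4221 0.1792 0.0037]
(300, 200) [ 0.5506  0.0738 -0.0022]
(290, 226) [0.4653 0.1069 0.0109]
(330, 230) [ 0.45   -0.0222 -0.0007]
(392, 178) [ 0.5953 -0.2107  0.1376]
(392, 220) [ 0.4712 -0.2102  0.1043]
```

View pics/top_box.png

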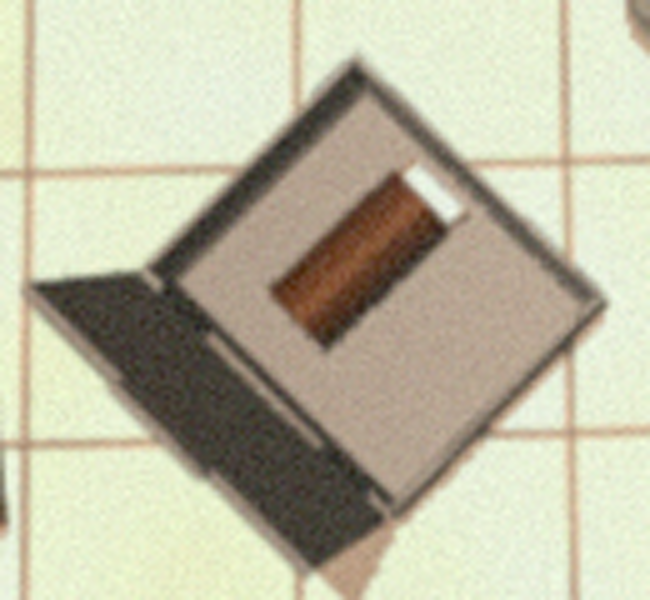

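View pics/sc_box.png

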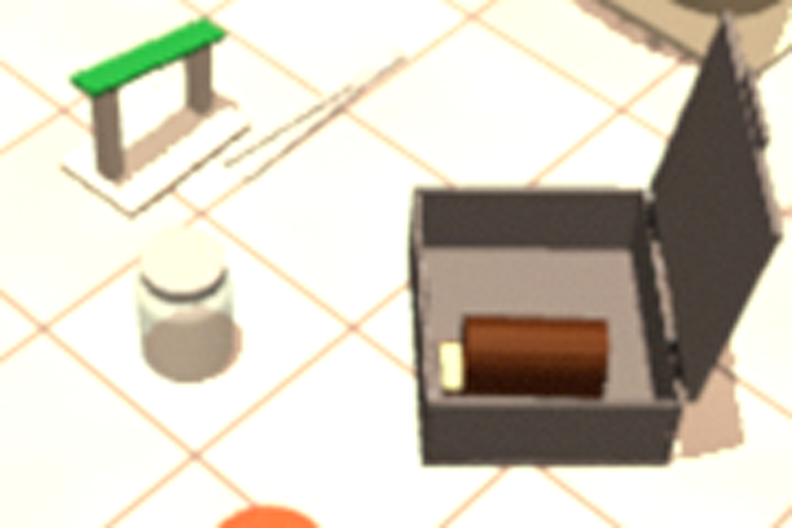

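The top crop puts the cream doorstep at (435,195), towards the upper right, so the mouth points to world (+x,-y). The lid lies at the lower left and leans outwards. The deck rises towards world +x.

```bash
cat > m2.py <<'E'
from m import *
def ray(f,u,v,z):
    d=R.from_quat(f["orientation"]).apply([(u-f["cx"])/f["fx"],-(v-f["cy"])/f["fy"],-1]); o=np.array(f["origin"]); return o+d*(z-o[2])/d[2]
brown=lambda h:((h[...,0]<15)|(h[...,0]>172))&(h[...,1]>90)&(h[...,2]>15)
green=lambda h:(h[...,0]>50)&(h[...,0]<85)&(h[...,1]>120)&(h[...,2]>40)
e=np.array([-0.687,0.727,0]); n=np.array([-e[1],e[0],0])
if __name__=="__main__":
    for nm,bb,gb in (("top",(240,190,300,240),(380,168,404,230)),("scene",(345,210,395,240),(262,145,306,175))):
        m,p,f=roi(nm,bb,brown)
        # ridge: strip at top height
        k=p[:,2]>0.05; q=p[k]; a=q@e; b=q@n; print(nm,"along",np.percentile(a,[1,99]).round(4),"mid",((a.min()+a.max())/2).round(4),"across@top",np.median(b[q[:,2]>np.percentile(q[:,2],70)]).round(4),"across ext",b.min().round(4),b.max().round(4))
        cc=cv2.minAreaRect(np.argwhere(m)[:,::-1].astype(np.float32)); print(cc)
        c=np.array(cv2.boxPoints(cc)); 
        m,p,f=roi(nm,gb,green); r=cv2.minAreaRect(np.argwhere(m)[:,::-1].astype(np.float32)); print("deck c ray z.115",ray(f,*r[0],0.115).round(4),r)
        # plane fit robustly
        A=np.c_[p[:,:2],np.ones(len(p))]; kk=np.ones(len(p),bool)
        for _ in range(5): s=np.linalg.lstsq(A[kk],p[kk,2],rcond=None)[0]; kk=abs(p[:,2]-A@s)<0.005
        print("deck z at c",s@[*ray(f,*r[0],.115)[:2],1],s.round(3))
    f=dict(np.load("top0.npz"))
    B=[ray(f,195+x/5,165+y/5,0.08) for x,y in ((355,62),(605,300),(395,515),(150,272))]
    print(np.round(B,4)); c=np.mean(B,0); print("box c",c.round(4))
    L=[ray(f,195+x/5,165+y/5,0.26) for x,y in ((28,290),(312,572))]; print("lid top",np.round(L,4))
    for x,y in((415,165),(467,215)): print("step corner",ray(f,195+x/5,165+y/5,0.01).round(4))
E
python3 m2.py
```

```text
top along [-0.2618 -0.1579] mid -0.2099 across@top -0.4845 across ext -0.5684 -0.4628
((259.5, 210.0), (34.64822769165039, 34.64822769165039), 45.0)
deck c ray z.115 [ 0.5345 -0.2111  0.115 ] ((391.9007568359375, 198.9225616455078), (50.13520812988281, 9.02756118774414), 88.15238952636719)
deck z at c 0.11611448039479567 [ 0.243  0.059 -0.001]
scene along [-0.2701 -0.162 ] mid -0.2154 across@top -0.4881 across ext -0.5693 -0.4701
((369.60968017578125, 225.60031127929688), (36.658348083496094, 17.99064064025879), 1.8476102352142334)
deck c ray z.115 [ 0.5398 -0.2121  0.115 ] ((283.5187072753906, 157.54156494140625), (5.973085403442383, 34.607421875), 65.77225494384766)
deck z at c 0.11724399291995041 [ 0.244 -0.005 -0.015]
[[0.615  0.175  0.08  ]
 [0.4627 0.0216 0.08  ]
 [0.3344 0.1525 0.08  ]
 [0.4864 0.3029 0.08  ]]
box c [0.4746 0.163  0.08  ]
lid top [[0.4649 0.3316 0.26  ]
 [0.3107 0.1781 0.26  ]]
step corner [0.5574 0.1448 0.01  ]
step corner [0.5239 0.1114 0.01  ]
```

```bash
cat > plan.py <<'E'
import sys
from h import *
def phi(s): x=R.from_quat(s["tool_rot"]).as_matrix()[:,0]; return np.degrees(np.arctan2(x[1],x[0]))
def plan(tx,ty,tz,tphi,N,fing):
    s=robot.get_state(); p=np.array(s["ee_pos"]); f=phi(s); D=(np.array([tx,ty,tz])-p)/N/0.03; df=(tphi-f)/N
    print("now",p.round(4),round(f,2),"t",round(s["time"],2)); rows=[]
    for i in range(N):
        a=np.radians(f+i*df); c,sn=np.cos(a),np.sin(a)
        r=[D[0]*c+D[1]*sn, D[0]*sn-D[1]*c, -D[2], -df/5]
        rows.append('{"x":%.2f,"y":%.2f,"z":%.2f,"spin":%.2f,"fingers":%g}'%(*r,fing))
        if max(map(abs,r))>1: print("TOO BIG",i,r)
    for i in range(0,N,5): print("["+",".join(rows[i:i+5])+"]")
if __name__=="__main__": a=list(map(float,sys.argv[1:])); plan(*a[:4],int(a[4]),a[5])
E
python3 plan.py 0.47 -0.21 0.30 64.8 18 -1
```

```text
now [ 0.1599 -0.6037  0.2496] 14.83 t 0.1
[{"x":0.74,"y":-0.56,"z":-0.09,"spin":-0.56,"fingers":-1},{"x":0.77,"y":-0.52,"z":-0.09,"spin":-0.56,"fingers":-1},{"x":0.79,"y":-0.48,"z":-0.09,"spin":-0.56,"fingers":-1},{"x":0.81,"y":-0.44,"z":-0.09,"spin":-0.56,"fingers":-1},{"x":0.84,"y":-0.40,"z":-0.09,"spin":-0.56,"fingers":-1}]
[{"x":0.85,"y":-0.36,"z":-0.09,"spin":-0.56,"fingers":-1},{"x":0.87,"y":-0.32,"z":-0.09,"spin":-0.56,"fingers":-1},{"x":0.89,"y":-0.28,"z":-0.09,"spin":-0.56,"fingers":-1},{"x":0.90,"y":-0.24,"z":-0.09,"spin":-0.56,"fingers":-1},{"x":0.91,"y":-0.19,"z":-0.09,"spin":-0.56,"fingers":-1}]
[{"x":0.92,"y":-0.15,"z":-0.09,"spin":-0.56,"fingers":-1},{"x":0.92,"y":-0.10,"z":-0.09,"spin":-0.56,"fingers":-1},{"x":0.93,"y":-0.06,"z":-0.09,"spin":-0.56,"fingers":-1},{"x":0.93,"y":-0.01,"z":-0.09,"spin":-0.56,"fingers":-1},{"x":0.93,"y":0.03,"z":-0.09,"spin":-0.56,"fingers":-1}]
[{"x":0.92,"y":0.08,"z":-0.09,"spin":-0.56,"fingers":-1},{"x":0.92,"y":0.12,"z":-0.09,"spin":-0.56,"fingers":-1},{"x":0.91,"y":0.17,"z":-0.09,"spin":-0.56,"fingers":-1}]
```

{"name": "servo_tool", "arguments": {"motion": [{"x":0.8,"y":-0.5,"z":-0.1,"spin":-0.6,"fingers":-1},{"x":0.8,"y":-0.5,"z":-0.1,"spin":-0.6,"fingers":-1},{"x":0.8,"y":-0.5,"z":-0.1,"spin":-0.6,"fingers":-1},{"x":0.8,"y":-0.4,"z":-0.1,"spin":-0.6,"fingers":-1},{"x":0.8,"y":-0.4,"z":-0.1,"spin":-0.6,"fingers":-1}]}}

```text
time: 0.72
ee_pos: [0.2482, -0.4962, 0.2651]
tool_rot: [0.966, 0.258, -0.0, -0.0]
ft_force: [0.6, -0.4, -0.2]
gripper_width: 1.0
grip_force: 0.0
```

{"name": "servo_tool", "arguments": {"motion": [{"x":0.85,"y":-0.4,"z":-0.1,"spin":-0.6,"fingers":-1},{"x":0.9,"y":-0.3,"z":-0.1,"spin":-0.6,"fingers":-1},{"x":0.9,"y":-0.3,"z":-0.1,"spin":-0.6,"fingers":-1},{"x":0.9,"y":-0.2,"z":-0.1,"spin":-0.6,"fingers":-1},{"x":0.9,"y":-0.2,"z":-0.1,"spin":-0.6,"fingers":-1}]}}

```text
time: 1.35
ee_pos: [0.3322, -0.3838, 0.2802]
tool_rot: [0.924, 0.382, -0.0, -0.0]
ft_force: [0.8, -0.2, -0.8]
gripper_width: 1.0
grip_force: 0.0
```

{"name": "servo_tool", "arguments": {"motion": [{"x":0.9,"y":-0.1,"z":-0.1,"spin":-0.6,"fingers":-1},{"x":0.9,"y":-0.1,"z":-0.1,"spin":-0.6,"fingers":-1},{"x":0.9,"y":0,"z":-0.1,"spin":-0.6,"fingers":-1},{"x":0.9,"y":0,"z":-0.1,"spin":-0.6,"fingers":-1},{"x":0.9,"y":0.1,"z":-0.1,"spin":-0.6,"fingers":-1}]}}

```text
time: 1.98
ee_pos: [0.4152, -0.2769, 0.2951]
tool_rot: [0.866, 0.499, -0.0, -0.0]
ft_force: [0.1, -0.7, -0.9]
gripper_width: 1.0
grip_force: 0.0
```

{"name": "servo_tool", "arguments": {"motion": [{"x":0.9,"y":0.1,"z":-0.1,"spin":-0.6,"fingers":-1},{"x":0.9,"y":0.1,"z":-0.1,"spin":-0.6,"fingers":-1},{"x":0.9,"y":0.2,"z":-0.1,"spin":-0.6,"fingers":-1}]}}

```text
time: 2.35
ee_pos: [0.4628, -0.2102, 0.3041]
tool_rot: [0.824, 0.566, -0.0, -0.0]
ft_force: [-0.6, -0.4, 0.5]
gripper_width: 0.998
grip_force: 0.0
```

Now a wrist frame here, then the plan to the cave.

```bash
python3 - <<'E'
from m2 import *
f=optics.grab_frame("wrist"); np.savez("wrist0.npz",**f); cv2.imwrite("pics/w0.png",f["color"]); print(f["origin"],f["fx"],(R.from_quat(f["orientation"]).as_matrix()[:,2]*-1).round(3))
m,p,_=roi("wrist",(0,0,640,400),green)
m2=(abs(p[:,1]+.21)<.05)&(abs(p[:,0]-.535)<.12)&(p[:,2]>.05)
print(len(p),m2.sum()); 
if m2.sum()>50: p=p[m2]; print(np.percentile(p,[.5,50,99.5],axis=0).round(4)); desc("deck",p)
E
python3 plan.py 0.498 0.1805 0.22 133.4 15 -1
```

```text
[ 0.49298475 -0.13171849  0.42920586] 328.24442125902 [-0.116 -0.3   -0.947]
5133 5132
[[ 0.4597 -0.2279  0.0976]
 [ 0.5459 -0.2112  0.1189]
 [ 0.6119 -0.1953  0.1356]]
deck 5132 mean [ 0.5424 -0.2113  0.1181] mid [ 0.5356 -0.2119  0.1161] ext [0.159 0.03  0.006]
[[-0.971 -0.037 -0.237]
 [-0.038  0.999  0.   ]
 [-0.237 -0.009  0.971]]
now [ 0.4646 -0.2085  0.3046] 69.09 t 2.4
[{"x":0.83,"y":-0.24,"z":0.19,"spin":-0.86,"fingers":-1},{"x":0.85,"y":-0.18,"z":0.19,"spin":-0.86,"fingers":-1},{"x":0.86,"y":-0.11,"z":0.19,"spin":-0.86,"fingers":-1},{"x":0.87,"y":-0.05,"z":0.19,"spin":-0.86,"fingers":-1},{"x":0.87,"y":0.02,"z":0.19,"spin":-0.86,"fingers":-1}]
[{"x":0.86,"y":0.08,"z":0.19,"spin":-0.86,"fingers":-1},{"x":0.86,"y":0.15,"z":0.19,"spin":-0.86,"fingers":-1},{"x":0.84,"y":0.21,"z":0.19,"spin":-0.86,"fingers":-1},{"x":0.82,"y":0.27,"z":0.19,"spin":-0.86,"fingers":-1},{"x":0.80,"y":0.33,"z":0.19,"spin":-0.86,"fingers":-1}]
[{"x":0.77,"y":0.39,"z":0.19,"spin":-0.86,"fingers":-1},{"x":0.74,"y":0.45,"z":0.19,"spin":-0.86,"fingers":-1},{"x":0.71,"y":0.50,"z":0.19,"spin":-0.86,"fingers":-1},{"x":0.67,"y":0.55,"z":0.19,"spin":-0.86,"fingers":-1},{"x":0.62,"y":0.60,"z":0.19,"spin":-0.86,"fingers":-1}]
```

{"name": "servo_tool", "arguments": {"motion": [{"x":0.85,"y":-0.2,"z":0.2,"spin":-0.9,"fingers":-1},{"x":0.85,"y":-0.2,"z":0.2,"spin":-0.9,"fingers":-1},{"x":0.85,"y":-0.1,"z":0.2,"spin":-0.9,"fingers":-1},{"x":0.85,"y":0,"z":0.2,"spin":-0.9,"fingers":-1},{"x":0.85,"y":0,"z":0.2,"spin":-0.9,"fingers":-1}]}}

```text
time: 3.02
ee_pos: [0.4749, -0.0821, 0.2739]
tool_rot: [0.698, 0.716, -0.0, -0.0]
ft_force: [0.9, -0.1, -0.4]
gripper_width: 1.001
grip_force: 0.0
```

{"name": "servo_tool", "arguments": {"motion": [{"x":0.85,"y":0.1,"z":0.2,"spin":-0.9,"fingers":-1},{"x":0.85,"y":0.2,"z":0.2,"spin":-0.9,"fingers":-1},{"x":0.8,"y":0.2,"z":0.2,"spin":-0.9,"fingers":-1},{"x":0.8,"y":0.3,"z":0.2,"spin":-0.9,"fingers":-1},{"x":0.8,"y":0.3,"z":0.2,"spin":-0.8,"fingers":-1}]}}

```text
time: 3.65
ee_pos: [0.4855, 0.0452, 0.2439]
tool_rot: [0.549, 0.836, -0.0, -0.0]
ft_force: [0.6, 0.6, -0.3]
gripper_width: 0.999
grip_force: 0.0
```

{"name": "servo_tool", "arguments": {"motion": [{"x":0.7,"y":0.4,"z":0.2,"spin":-0.8,"fingers":-1},{"x":0.6,"y":0.4,"z":0.2,"spin":-0.8,"fingers":-1},{"x":0.6,"y":0.5,"z":0.2,"spin":-0.8,"fingers":-1},{"x":0.6,"y":0.5,"z":0.2,"spin":-0.8,"fingers":-1},{"x":0,"y":0,"z":0,"spin":0,"fingers":-1}]}}

```text
time: 4.28
ee_pos: [0.4956, 0.1374, 0.2197]
tool_rot: [0.427, 0.904, -0.0, -0.001]
ft_force: [-0.1, -0.3, 0.2]
gripper_width: 1.005
grip_force: 0.0
```

```bash
python3 - <<'E'
from m2 import *
f=optics.grab_frame("wrist"); np.savez("wrist0.npz",**f); cv2.imwrite("pics/w1.png",f["color"]); print(f["origin"])
m,p,_=roi("wrist",(0,0,640,400),brown)
k=(np.hypot(p[:,0]-.498,p[:,1]-.18)<.09)&(p[:,2]>.008); p=p[k]; print(len(p))
t=p[p[:,2]>.05]; desc("roof",t)
for lo,hi in((.055,.07),(.04,.055),(.01,.03)):
    q=p[(p[:,2]>lo)&(p[:,2]<hi)]; print(lo,len(q),(np.percentile(q@e,[.5,99.5])).round(4),(np.percentile(q@n,[.5,50,99.5])).round(4),np.percentile(q[:,2],[50,98]).round(4))
E
python3 plan.py 0.508 0.170 0.12 133.4 5 -1
```

```text
[0.44337728 0.20268836 0.34478766]
6734
roof 5928 mean [0.4967 0.1826 0.0617] mid [0.5077 0.2065 0.1463] ext [0.133 0.236 0.042]
[[-0.701  0.668 -0.248]
 [ 0.003  0.351  0.936]
 [ 0.713  0.656 -0.248]]
0.055 4844 [-0.2657 -0.1568] [-0.5039 -0.486  -0.4688] [0.0601 0.0626]
0.04 1705 [-0.2651 -0.1568] [-0.5098 -0.468  -0.4616] [0.0509 0.0549]
0.01 7 [-0.2808 -0.2767] [-0.4623 -0.4614 -0.4612] [0.013  0.0132]
now [0.4956 0.1367 0.2199] 129.34 t 4.33
[{"x":0.12,"y":0.20,"z":0.67,"spin":-0.16,"fingers":-1},{"x":0.12,"y":0.21,"z":0.67,"spin":-0.16,"fingers":-1},{"x":0.11,"y":0.21,"z":0.67,"spin":-0.16,"fingers":-1},{"x":0.11,"y":0.21,"z":0.67,"spin":-0.16,"fingers":-1},{"x":0.11,"y":0.21,"z":0.67,"spin":-0.16,"fingers":-1}]
```

View pics/w1.png

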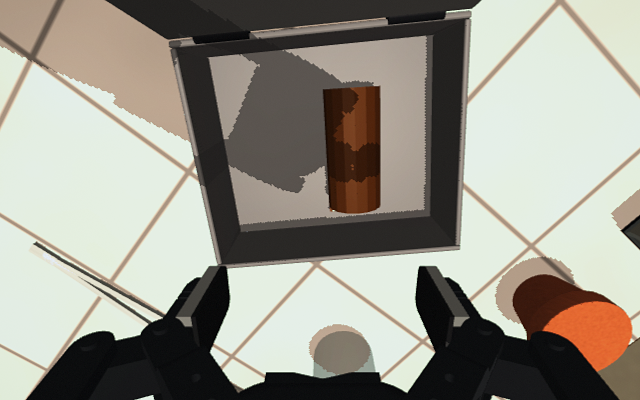

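Run:
```python
from m2 import *
m,p,_=roi("wrist",(0,0,640,400),brown)
k=(np.hypot(p[:,0]-.498,p[:,1]-.18)<.09)&(p[:,2]>.055)&(p[:,2]<.066); p=p[k]
r=cv2.minAreaRect((p[:,:2]*1000).astype(np.float32)); print(r)
V=np.linalg.svd(p[:,:2]-p[:,:2].mean(0),full_matrices=False)[2][0]; print(np.degrees(np.arctan2(V[1],V[0])))
```

```text
((498.69781494140625, 180.22113037109375), (36.67506408691406, 110.47189331054688), 42.84412384033203)
-47.18246453949997
```

{"name": "servo_tool", "arguments": {"motion": [{"x":0.28,"y":0.52,"z":0.3,"spin":-0.35,"fingers":-1},{"x":0.28,"y":0.52,"z":0.5,"spin":-0.35,"fingers":-1},{"x":0,"y":0,"z":0.8,"spin":0,"fingers":-1},{"x":0,"y":0,"z":0.8,"spin":0,"fingers":-1},{"x":0,"y":0,"z":0.6,"spin":0,"fingers":-1}]}}

```text
time: 4.95
ee_pos: [0.5087, 0.17, 0.1284]
tool_rot: [0.4, 0.917, -0.0, -0.001]
ft_force: [1.0, 0.2, 0.4]
gripper_width: 0.999
grip_force: 0.0
```

```bash
python3 plan.py 0.509 0.1695 0.030 132.8 5 -1; python3 -c "
from h import *
f=optics.grab_frame('wrist');cv2.imwrite('pics/w2.png',f['color'])"
```

```text
now [0.5087 0.17   0.1284] 132.87 t 4.95
[{"x":-0.00,"y":-0.00,"z":0.66,"spin":0.00,"fingers":-1},{"x":-0.00,"y":-0.00,"z":0.66,"spin":0.00,"fingers":-1},{"x":-0.00,"y":-0.00,"z":0.66,"spin":0.00,"fingers":-1},{"x":-0.00,"y":-0.00,"z":0.66,"spin":0.00,"fingers":-1},{"x":-0.00,"y":-0.00,"z":0.66,"spin":0.00,"fingers":-1}]
```

View pics/w2.png

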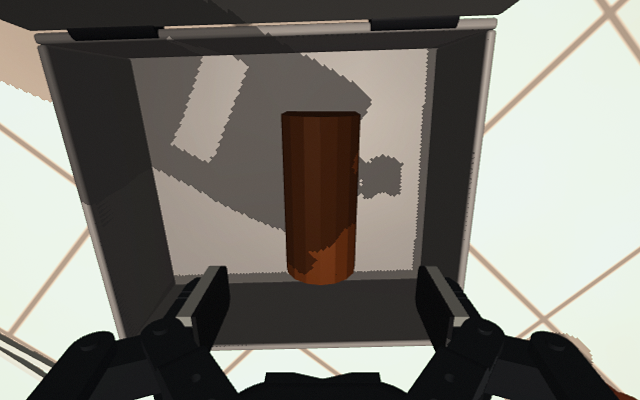

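The cave is centred between the fingers at column 320 (rows 110–285), and both fingers clear the walls. I'm going down to grip it.

{"name": "servo_tool", "arguments": {"motion": [{"z":0.8,"fingers":-1},{"z":0.8,"fingers":-1},{"z":0.8,"fingers":-1},{"z":0.6,"fingers":-1},{"z":0.28,"fingers":-1}]}}

```text
validation failed for argument at $.mo...
```

{"name": "servo_tool", "arguments": {"motion": [{"z":0,"fingers":-0.5},{"z":0,"fingers":0},{"z":0,"fingers":0.5},{"z":0,"fingers":1},{"z":0,"fingers":1}]}}

```text
validation failed for argument at $.mo...
```

{"name": "servo_tool", "arguments": {"motion": [{"x":0,"y":0,"z":0.8,"spin":0,"fingers":-1},{"x":0,"y":0,"z":0.8,"spin":0,"fingers":-1},{"x":0,"y":0,"z":0.8,"spin":0,"fingers":-1},{"x":0,"y":0,"z":0.6,"spin":0,"fingers":-1},{"x":0,"y":0,"z":0.28,"spin":0,"fingers":-1}]}}

```text
time: 5.62
ee_pos: [0.5088, 0.1696, 0.031]
tool_rot: [0.4, 0.916, -0.0, -0.0]
ft_force: [-0.7, -0.6, -0.4]
gripper_width: 1.002
grip_force: 0.0
```

{"name": "servo_tool", "arguments": {"motion": [{"x":0,"y":0,"z":0,"spin":0,"fingers":-0.5},{"x":0,"y":0,"z":0,"spin":0,"fingers":0},{"x":0,"y":0,"z":0,"spin":0,"fingers":0.5},{"x":0,"y":0,"z":0,"spin":0,"fingers":1},{"x":0,"y":0,"z":0,"spin":0,"fingers":1}]}}

```text
time: 6.25
ee_pos: [0.5095, 0.1698, 0.0329]
tool_rot: [0.4, 0.916, 0.0, 0.0]
ft_force: [-1.3, -1.3, 7.3]
gripper_width: 0.568
grip_force: 63.2
```

{"name": "servo_tool", "arguments": {"motion": [{"x":0,"y":0,"z":-0.5,"spin":0,"fingers":1},{"x":0,"y":0,"z":-1,"spin":0,"fingers":1},{"x":0,"y":0,"z":-1,"spin":0,"fingers":1},{"x":0,"y":0,"z":-1,"spin":0,"fingers":1},{"x":0,"y":0,"z":-1,"spin":0,"fingers":1}]}}

```text
time: 6.88
ee_pos: [0.5087, 0.1696, 0.1687]
tool_rot: [0.4, 0.916, 0.0, 0.0]
ft_force: [-0.0, 0.4, -2.1]
gripper_width: 0.572
grip_force: 63.0
```

{"name": "servo_tool", "arguments": {"motion": [{"x":0,"y":0,"z":-1,"spin":0,"fingers":1},{"x":0,"y":0,"z":-0.5,"spin":0,"fingers":1}]}}

```text
time: 7.12
ee_pos: [0.5094, 0.1698, 0.2141]
tool_rot: [0.4, 0.916, 0.001, 0.001]
ft_force: [0.4, -0.1, -3.6]
gripper_width: 0.571
grip_force: 63.1
```

```bash
python3 plan.py 0.519 -0.2127 0.21 2.2 30 1
```

```text
now [0.5094 0.1698 0.2141] 132.83 t 7.12
[{"x":-0.32,"y":-0.28,"z":0.00,"spin":0.87,"fingers":1},{"x":-0.34,"y":-0.26,"z":0.00,"spin":0.87,"fingers":1},{"x":-0.36,"y":-0.23,"z":0.00,"spin":0.87,"fingers":1},{"x":-0.37,"y":-0.20,"z":0.00,"spin":0.87,"fingers":1},{"x":-0.39,"y":-0.17,"z":0.00,"spin":0.87,"fingers":1}]
[{"x":-0.40,"y":-0.14,"z":0.00,"spin":0.87,"fingers":1},{"x":-0.41,"y":-0.11,"z":0.00,"spin":0.87,"fingers":1},{"x":-0.42,"y":-0.08,"z":0.00,"spin":0.87,"fingers":1},{"x":-0.42,"y":-0.05,"z":0.00,"spin":0.87,"fingers":1},{"x":-0.42,"y":-0.02,"z":0.00,"spin":0.87,"fingers":1}]
[{"x":-0.42,"y":0.02,"z":0.00,"spin":0.87,"fingers":1},{"x":-0.42,"y":0.05,"z":0.00,"spin":0.87,"fingers":1},{"x":-0.42,"y":0.08,"z":0.00,"spin":0.87,"fingers":1},{"x":-0.41,"y":0.11,"z":0.00,"spin":0.87,"fingers":1},{"x":-0.40,"y":0.14,"z":0.00,"spin":0.87,"fingers":1}]
[{"x":-0.39,"y":0.17,"z":0.00,"spin":0.87,"fingers":1},{"x":-0.37,"y":0.20,"z":0.00,"spin":0.87,"fingers":1},{"x":-0.36,"y":0.23,"z":0.00,"spin":0.87,"fingers":1},{"x":-0.34,"y":0.26,"z":0.00,"spin":0.87,"fingers":1},{"x":-0.32,"y":0.28,"z":0.00,"spin":0.87,"fingers":1}]
[{"x":-0.30,"y":0.30,"z":0.00,"spin":0.87,"fingers":1},{"x":-0.27,"y":0.33,"z":0.00,"spin":0.87,"fingers":1},{"x":-0.25,"y":0.35,"z":0.00,"spin":0.87,"fingers":1},{"x":-0.22,"y":0.36,"z":0.00,"spin":0.87,"fingers":1},{"x":-0.19,"y":0.38,"z":0.00,"spin":0.87,"fingers":1}]
[{"x":-0.16,"y":0.39,"z":0.00,"spin":0.87,"fingers":1},{"x":-0.13,"y":0.40,"z":0.00,"spin":0.87,"fingers":1},{"x":-0.10,"y":0.41,"z":0.00,"spin":0.87,"fingers":1},{"x":-0.07,"y":0.42,"z":0.00,"spin":0.87,"fingers":1},{"x":-0.04,"y":0.42,"z":0.00,"spin":0.87,"fingers":1}]
```

{"name": "servo_tool", "arguments": {"motion": [{"x":-0.35,"y":-0.25,"z":0,"spin":0.9,"fingers":1},{"x":-0.35,"y":-0.25,"z":0,"spin":0.9,"fingers":1},{"x":-0.35,"y":-0.25,"z":0,"spin":0.9,"fingers":1},{"x":-0.35,"y":-0.2,"z":0,"spin":0.9,"fingers":1},{"x":-0.4,"y":-0.2,"z":0,"spin":0.9,"fingers":1}]}}

```text
time: 7.75
ee_pos: [0.5098, 0.1051, 0.2116]
tool_rot: [0.572, 0.82, -0.0, -0.0]
ft_force: [-0.7, 0.2, -2.9]
gripper_width: 0.576
grip_force: 63.1
```

{"name": "servo_tool", "arguments": {"motion": [{"x":-0.4,"y":-0.1,"z":0,"spin":0.9,"fingers":1},{"x":-0.4,"y":-0.1,"z":0,"spin":0.9,"fingers":1},{"x":-0.4,"y":-0.1,"z":0,"spin":0.9,"fingers":1},{"x":-0.4,"y":0,"z":0,"spin":0.9,"fingers":1},{"x":-0.4,"y":0,"z":0,"spin":0.9,"fingers":1}]}}

```text
time: 8.38
ee_pos: [0.5129, 0.0442, 0.2116]
tool_rot: [0.721, 0.693, -0.0, -0.0]
ft_force: [-0.0, -0.1, -2.8]
gripper_width: 0.578
grip_force: 63.1
```

{"name": "servo_tool", "arguments": {"motion": [{"x":-0.4,"y":0,"z":0,"spin":0.9,"fingers":1},{"x":-0.4,"y":0.1,"z":0,"spin":0.9,"fingers":1},{"x":-0.4,"y":0.1,"z":0,"spin":0.9,"fingers":1},{"x":-0.4,"y":0.1,"z":0,"spin":0.9,"fingers":1},{"x":-0.4,"y":0.2,"z":0,"spin":0.9,"fingers":1}]}}

```text
time: 9.0
ee_pos: [0.5156, -0.018, 0.2116]
tool_rot: [0.843, 0.539, -0.001, -0.0]
ft_force: [-0.7, -0.6, -3.2]
gripper_width: 0.579
grip_force: 63.1
```

{"name": "servo_tool", "arguments": {"motion": [{"x":-0.4,"y":0.2,"z":0,"spin":0.9,"fingers":1},{"x":-0.35,"y":0.2,"z":0,"spin":0.9,"fingers":1},{"x":-0.35,"y":0.25,"z":0,"spin":0.9,"fingers":1},{"x":-0.35,"y":0.25,"z":0,"spin":0.9,"fingers":1},{"x":-0.3,"y":0.3,"z":0,"spin":0.9,"fingers":1}]}}

```text
time: 9.62
ee_pos: [0.5165, -0.082, 0.2115]
tool_rot: [0.931, 0.364, -0.001, -0.0]
ft_force: [-0.2, 1.0, -3.4]
gripper_width: 0.576
grip_force: 63.1
```

```bash
python3 plan.py 0.519 -0.2127 0.21 2.2 10 1
```

```text
now [ 0.5165 -0.082   0.2115] 42.68 t 9.62
[{"x":-0.29,"y":0.33,"z":0.01,"spin":0.81,"fingers":1},{"x":-0.27,"y":0.35,"z":0.01,"spin":0.81,"fingers":1},{"x":-0.24,"y":0.36,"z":0.01,"spin":0.81,"fingers":1},{"x":-0.21,"y":0.38,"z":0.01,"spin":0.81,"fingers":1},{"x":-0.19,"y":0.39,"z":0.01,"spin":0.81,"fingers":1}]
[{"x":-0.16,"y":0.41,"z":0.01,"spin":0.81,"fingers":1},{"x":-0.13,"y":0.42,"z":0.01,"spin":0.81,"fingers":1},{"x":-0.10,"y":0.42,"z":0.01,"spin":0.81,"fingers":1},{"x":-0.07,"y":0.43,"z":0.01,"spin":0.81,"fingers":1},{"x":-0.04,"y":0.43,"z":0.01,"spin":0.81,"fingers":1}]
```

{"name": "servo_tool", "arguments": {"motion": [{"x":-0.3,"y":0.35,"z":0,"spin":0.8,"fingers":1},{"x":-0.3,"y":0.35,"z":0,"spin":0.8,"fingers":1},{"x":-0.25,"y":0.35,"z":0,"spin":0.8,"fingers":1},{"x":-0.2,"y":0.4,"z":0,"spin":0.8,"fingers":1},{"x":-0.2,"y":0.4,"z":0,"spin":0.8,"fingers":1}]}}

```text
time: 10.25
ee_pos: [0.5177, -0.1493, 0.2116]
tool_rot: [0.98, 0.197, -0.0, -0.0]
ft_force: [0.0, -0.3, -1.8]
gripper_width: 0.573
grip_force: 63.1
```

{"name": "servo_tool", "arguments": {"motion": [{"x":-0.15,"y":0.4,"z":0,"spin":0.8,"fingers":1},{"x":-0.1,"y":0.4,"z":0,"spin":0.8,"fingers":1},{"x":-0.1,"y":0.4,"z":0,"spin":0.8,"fingers":1},{"x":-0.1,"y":0.4,"z":0,"spin":0.8,"fingers":1},{"x":0,"y":0.4,"z":0,"spin":0.8,"fingers":1}]}}

```text
time: 10.88
ee_pos: [0.52, -0.2109, 0.2115]
tool_rot: [1.0, 0.023, -0.001, -0.0]
ft_force: [-0.2, 0.1, -2.5]
gripper_width: 0.576
grip_force: 63.1
```

{"name": "servo_tool", "arguments": {"motion": [{"x":0,"y":0,"z":0,"spin":0,"fingers":1}]}}

```text
time: 11.0
ee_pos: [0.5203, -0.2111, 0.2116]
tool_rot: [1.0, 0.024, -0.0, -0.0]
ft_force: [-0.7, -0.4, -2.3]
gripper_width: 0.575
grip_force: 63.0
```

```bash
python3 plan.py 0.519 -0.2127 0.165 2.2 3 1
python3 - <<'E'
from m2 import *
for nm,bb in (("scene",(230,80,340,200)),("wrist",(0,0,640,400))):
    f=optics.grab_frame(nm); np.savez(nm+"0.npz",**f)
    m,p,_=roi(nm,bb,brown); k=(abs(p[:,0]-.53)<.1)&(abs(p[:,1]+.21)<.06)&(p[:,2]>.15); p=p[k]; print(nm,len(p)); 
    if len(p)>20: print(np.percentile(p,[1,50,99],axis=0).round(4)); desc("cave",p)
cv2.imwrite("pics/wc.png",f["color"])
E
```

```text
now [ 0.5203 -0.2111  0.2116] 2.8 t 11.0
[{"x":-0.02,"y":0.02,"z":0.52,"spin":0.04,"fingers":1},{"x":-0.02,"y":0.02,"z":0.52,"spin":0.04,"fingers":1},{"x":-0.02,"y":0.02,"z":0.52,"spin":0.04,"fingers":1}]
scene 391
[[ 0.4836 -0.2254  0.1877]
 [ 0.5626 -0.1944  0.2262]
 [ 0.593  -0.1822  0.2617]]
cave 391 mean [ 0.5596 -0.1983  0.2224] mid [ 0.5381 -0.2029  0.2214] ext [0.116 0.083 0.066]
[[ 0.988 -0.064 -0.143]
 [-0.113  0.341 -0.933]
 [-0.108 -0.938 -0.329]]
wrist 30871
[[ 0.4988 -0.2315  0.2008]
 [ 0.5556 -0.2078  0.2378]
 [ 0.5907 -0.1845  0.2412]]
cave 30871 mean [ 0.5524 -0.2078  0.2354] mid [ 0.5401 -0.2074  0.2307] ext [0.104 0.052 0.076]
[[-0.997 -0.054  0.058]
 [-0.056  0.998 -0.018]
 [ 0.057  0.021  0.998]]
```

View pics/wc.png

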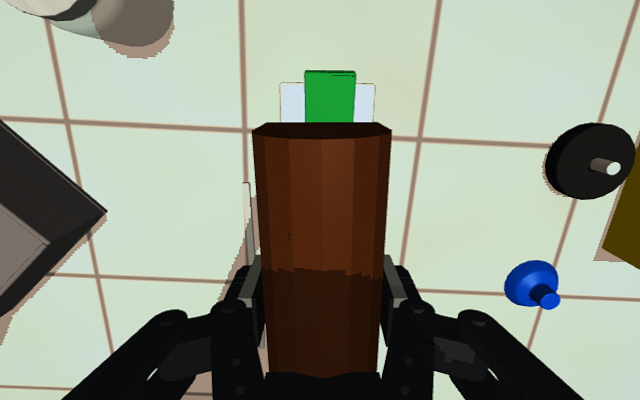

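The cave is level in the jaws at columns 255–390, and the green deck lies ahead at (330,97), with its closed end uphill. Fine offset: about 3 mm in -y. I'm lowering it.

{"name": "servo_tool", "arguments": {"motion": [{"x":0,"y":0.05,"z":0.5,"spin":0.1,"fingers":1},{"x":0,"y":0.05,"z":0.5,"spin":0,"fingers":1},{"x":0,"y":0,"z":0.4,"spin":0,"fingers":1},{"x":0,"y":0,"z":0.1,"spin":0,"fingers":1},{"x":0,"y":0,"z":0.05,"spin":0,"fingers":1}]}}

```text
time: 11.72
ee_pos: [0.5209, -0.2137, 0.1651]
tool_rot: [1.0, 0.02, -0.0, -0.0]
ft_force: [0.6, 1.1, -1.5]
gripper_width: 0.578
grip_force: 62.9
```

{"name": "servo_tool", "arguments": {"motion": [{"x":0,"y":0,"z":0.05,"spin":0,"fingers":1},{"x":0,"y":0,"z":0.05,"spin":0,"fingers":1}]}}

```text
time: 11.98
ee_pos: [0.5211, -0.2139, 0.1627]
tool_rot: [1.0, 0.02, 0.0, 0.0]
ft_force: [0.1, -0.0, -3.1]
gripper_width: 0.575
grip_force: 62.9
```

{"name": "servo_tool", "arguments": {"motion": [{"x":0,"y":0,"z":0.05,"spin":0,"fingers":1},{"x":0,"y":0,"z":0.05,"spin":0,"fingers":1}]}}

```text
time: 12.22
ee_pos: [0.5209, -0.2138, 0.1595]
tool_rot: [1.0, 0.02, 0.0, 0.0]
ft_force: [0.8, -0.1, -2.8]
gripper_width: 0.575
grip_force: 62.9
```

{"name": "servo_tool", "arguments": {"motion": [{"x":0,"y":0,"z":0.05,"spin":0,"fingers":1},{"x":0,"y":0,"z":0,"spin":0,"fingers":1}]}}

```text
time: 12.48
ee_pos: [0.5207, -0.2137, 0.1578]
tool_rot: [1.0, 0.02, -0.0, -0.0]
ft_force: [0.6, 0.6, -3.1]
gripper_width: 0.57
grip_force: 62.9
```

{"name": "servo_tool", "arguments": {"motion": [{"x":0,"y":0,"z":0.05,"spin":0,"fingers":1},{"x":0,"y":0,"z":0,"spin":0,"fingers":1}]}}

```text
time: 12.72
ee_pos: [0.5209, -0.2138, 0.1564]
tool_rot: [1.0, 0.02, 0.0, -0.0]
ft_force: [0.7, 0.3, -1.6]
gripper_width: 0.574
grip_force: 63.1
```

{"name": "servo_tool", "arguments": {"motion": [{"x":-0.02,"y":0,"z":0.05,"spin":0,"fingers":1},{"x":0,"y":0,"z":0,"spin":0,"fingers":1}]}}

```text
time: 12.98
ee_pos: [0.5206, -0.2139, 0.1554]
tool_rot: [1.0, 0.02, 0.001, 0.0]
ft_force: [-0.8, 0.5, 2.4]
gripper_width: 0.576
grip_force: 63.6
```

{"name": "servo_tool", "arguments": {"motion": [{"x":-0.01,"y":0,"z":0.04,"spin":0,"fingers":1},{"x":0,"y":0,"z":0,"spin":0,"fingers":1}]}}

```text
time: 13.22
ee_pos: [0.52, -0.2139, 0.1541]
tool_rot: [1.0, 0.02, 0.0, 0.0]
ft_force: [-2.7, 1.7, 5.7]
gripper_width: 0.572
grip_force: 63.8
```

{"name": "servo_tool", "arguments": {"motion": [{"x":-0.01,"y":0,"z":0.04,"spin":0,"fingers":1},{"x":0,"y":0,"z":0,"spin":0,"fingers":1}]}}

```text
time: 13.48
ee_pos: [0.5197, -0.2139, 0.1531]
tool_rot: [1.0, 0.02, 0.0, 0.0]
ft_force: [-3.2, 1.5, 8.0]
gripper_width: 0.576
grip_force: 64.1
```

```bash
python3 -c "
from h import *
s=robot.get_state();print(s['ee_pos'],s['ft_force'],s['torque'])"
```

```text
[ 0.51968451 -0.21389175  0.15312228] [-3.22226343  1.46341566  8.01180235] [ 0.31824778 -0.07912782  0.19733776]
```

{"name": "servo_tool", "arguments": {"motion": [{"x":-0.01,"y":0,"z":0.04,"spin":0,"fingers":1},{"x":0,"y":0,"z":0,"spin":0,"fingers":1}]}}

```text
time: 13.72
ee_pos: [0.5192, -0.2139, 0.1518]
tool_rot: [1.0, 0.02, 0.0, 0.0]
ft_force: [-3.9, 1.3, 6.8]
gripper_width: 0.575
grip_force: 64.1
```

{"name": "servo_tool", "arguments": {"motion": [{"x":-0.01,"y":0,"z":0.04,"spin":0,"fingers":1},{"x":0,"y":0,"z":0,"spin":0,"fingers":1}]}}

```text
time: 13.98
ee_pos: [0.5188, -0.2138, 0.1506]
tool_rot: [1.0, 0.02, -0.0, 0.0]
ft_force: [-4.9, 1.6, 7.6]
gripper_width: 0.571
grip_force: 64.1
```

{"name": "servo_tool", "arguments": {"motion": [{"x":-0.01,"y":0,"z":0.04,"spin":0,"fingers":1},{"x":0,"y":0,"z":0,"spin":0,"fingers":1}]}}

```text
time: 14.22
ee_pos: [0.5184, -0.2139, 0.1493]
tool_rot: [1.0, 0.02, -0.0, 0.0]
ft_force: [-4.4, 2.0, 7.6]
gripper_width: 0.574
grip_force: 64.2
```

{"name": "servo_tool", "arguments": {"motion": [{"x":-0.01,"y":0,"z":0.05,"spin":0,"fingers":1},{"x":-0.01,"y":0,"z":0.05,"spin":0,"fingers":1},{"x":-0.01,"y":0,"z":0.05,"spin":0,"fingers":1}]}}

```text
time: 14.6
ee_pos: [0.5172, -0.2138, 0.1448]
tool_rot: [1.0, 0.02, -0.0, -0.0]
ft_force: [-5.0, 2.2, 8.7]
gripper_width: 0.573
grip_force: 64.7
```

{"name": "servo_tool", "arguments": {"motion": [{"x":-0.01,"y":0,"z":0.05,"spin":0,"fingers":1},{"x":0,"y":0,"z":0,"spin":0,"fingers":1}]}}

```text
time: 14.85
ee_pos: [0.5168, -0.2139, 0.1431]
tool_rot: [1.0, 0.02, -0.001, -0.0]
ft_force: [-5.9, 0.5, 6.8]
gripper_width: 0.571
grip_force: 64.7
```

{"name": "servo_tool", "arguments": {"motion": [{"x":-0.01,"y":0,"z":0.04,"spin":0,"fingers":1},{"x":0,"y":0,"z":0,"spin":0,"fingers":1}]}}

```text
time: 15.1
ee_pos: [0.5165, -0.2139, 0.142]
tool_rot: [1.0, 0.02, -0.001, -0.0]
ft_force: [-5.8, 1.5, 7.8]
gripper_width: 0.576
grip_force: 65.0
```

{"name": "servo_tool", "arguments": {"motion": [{"x":-0.01,"y":0,"z":0.04,"spin":0,"fingers":1},{"x":0,"y":0,"z":0,"spin":0,"fingers":1}]}}

```text
time: 15.35
ee_pos: [0.5163, -0.2139, 0.1409]
tool_rot: [1.0, 0.02, -0.0, -0.0]
ft_force: [-5.3, 1.9, 7.2]
gripper_width: 0.573
grip_force: 65.0
```

{"name": "servo_tool", "arguments": {"motion": [{"x":-0.01,"y":0,"z":0.03,"spin":0,"fingers":1},{"x":0,"y":0,"z":0,"spin":0,"fingers":1}]}}

```text
time: 15.6
ee_pos: [0.5161, -0.2139, 0.14]
tool_rot: [1.0, 0.02, -0.0, -0.0]
ft_force: [-4.5, 1.7, 7.1]
gripper_width: 0.576
grip_force: 65.1
```

```bash
cat > cv.py <<'E'
from m2 import *
def look(nms=("scene","wrist")):
  for nm,bb in (("scene",(230,80,340,200)),("wrist",(0,0,640,400)),("top",(375,150,410,240))):
    if nm not in nms: continue
    f=optics.grab_frame(nm); np.savez(nm+"0.npz",**f)
    m,p,_=roi(nm,bb,brown); k=(abs(p[:,0]-.53)<.1)&(abs(p[:,1]+.21)<.06)&(p[:,2]>.125); p=p[k]
    if len(p)<20: print(nm,len(p)); continue
    A=np.c_[p[:,0],(p[:,1]+.2119-.038*(p[:,0]-.5356))**2,np.ones(len(p))]
    V=None; y=p[:,1]+.2119-.038*(p[:,0]-.5356); r=abs(y)<.008; q=p[r]
    s=np.polyfit(q[:,0],q[:,2],1); kk=abs(q[:,2]-np.polyval(s,q[:,0]))<.006; s=np.polyfit(q[kk,0],q[kk,2],1)
    print(nm,len(p),"ridge slope rad",np.arctan(s[0]).round(4),"z at deck x",np.polyval(s,.5356).round(4),"x pct",np.percentile(q[kk,0],[0.5,99.5]).round(4),"y pct",np.percentile(y,[1,50,99]).round(4),"ridge line y:",np.polyfit(p[:,0],p[:,1],1).round(4))
if __name__=="__main__":
    import sys; look(sys.argv[1:] or ("scene","wrist")); s=robot.get_state(); print(s["ee_pos"].round(4),s["ft_force"].round(1))
E
python3 cv.py
```

```text
scene 328 ridge slope rad -0.2818 z at deck x 0.1758 x pct [0.5265 0.5868] y pct [-0.0206  0.0124  0.0246] ridge line y: [-0.1271 -0.131 ]
wrist 33920 ridge slope rad 0.0898 z at deck x 0.1727 x pct [0.5027 0.5822] y pct [-0.0229  0.      0.0231] ridge line y: [ 0.0339 -0.2299]
[ 0.5161 -0.2139  0.14  ] [-5.2  1.2  7.5]
```

Run:
```python
from m2 import *
for nm,bb in (("wrist",(0,0,640,400)),("scene",(230,80,340,200))):
    m,p,_=roi(nm,bb,brown)
    k=(abs(p[:,0]-.53)<.1)&(p[:,2]>.11)&(abs(p[:,1]+.212)<.03); p=p[k]
    y=p[:,1]+.2119-.038*(p[:,0]-.5356)
    for x in np.arange(.47,.60,.01):
        q=p[(abs(p[:,0]-x)<.005)]; yy=y[abs(p[:,0]-x)<.005]
        if len(q)>3: print(nm,x.round(3),len(q),np.percentile(q[:,2],[5,50,90,99]).round(4), np.percentile(yy,[1,99]).round(4))
```

```text
wrist 0.48 104 [0.1461 0.149  0.1526 0.155 ] [-0.0232  0.0229]
wrist 0.49 807 [0.1499 0.1591 0.1641 0.165 ] [-0.0228  0.0227]
wrist 0.5 1611 [0.1534 0.1637 0.1661 0.1671] [-0.0225  0.0224]
wrist 0.51 1869 [0.155  0.166  0.1684 0.1693] [-0.0229  0.0229]
wrist 0.52 2124 [0.1572 0.1682 0.1706 0.1717] [-0.0232  0.023 ]
wrist 0.53 2472 [0.1596 0.1706 0.173  0.1948] [-0.0231  0.023 ]
wrist 0.54 2802 [0.1622 0.1729 0.1752 0.1762] [-0.0229  0.0226]
wrist 0.55 3272 [0.1648 0.1751 0.1775 0.1786] [-0.0224  0.0227]
wrist 0.56 3828 [0.1671 0.1775 0.1798 0.1808] [-0.0223  0.0228]
wrist 0.57 4545 [0.1696 0.1798 0.1821 0.1832] [-0.0221  0.0227]
wrist 0.58 7633 [0.1562 0.1726 0.1822 0.1839] [-0.0226  0.0237]
wrist 0.59 2852 [0.133  0.1444 0.1534 0.1578] [-0.0241  0.0244]
scene 0.49 9 [0.1128 0.1241 0.1338 0.1356] [0.0185 0.0233]
scene 0.51 4 [0.1628 0.1751 0.1881 0.1924] [0.0116 0.0203]
scene 0.52 13 [0.1444 0.1695 0.1719 0.1787] [-0.0108  0.0282]
scene 0.53 43 [0.1217 0.1618 0.1739 0.1814] [-0.0165  0.0253]
scene 0.54 42 [0.1278 0.1652 0.1766 0.1967] [-0.013   0.0221]
scene 0.55 32 [0.1291 0.1626 0.1773 0.1792] [-0.0088  0.0233]
scene 0.56 44 [0.129  0.1672 0.1795 0.1827] [-0.0086  0.0233]
scene 0.57 30 [0.1384 0.1659 0.1801 0.1819] [-0.0075  0.023 ]
scene 0.58 72 [0.141  0.1656 0.1815 0.1847] [-0.0184  0.0229]
scene 0.59 49 [0.1355 0.1455 0.1606 0.166 ] [-0.0244  0.0224]
```

{"name": "servo_tool", "arguments": {"motion": [{"x":-0.01,"y":0,"z":0.04,"spin":0,"fingers":1},{"x":0,"y":0,"z":0,"spin":0,"fingers":1}]}}

```text
time: 15.95
ee_pos: [0.5159, -0.2139, 0.1389]
tool_rot: [1.0, 0.02, -0.0, -0.0]
ft_force: [-4.6, 0.8, 7.4]
gripper_width: 0.573
grip_force: 65.3
```

{"name": "servo_tool", "arguments": {"motion": [{"x":0,"y":0,"z":0.02,"spin":0,"fingers":1},{"x":0,"y":0,"z":0,"spin":0,"fingers":1}]}}

```text
time: 16.2
ee_pos: [0.5159, -0.214, 0.1388]
tool_rot: [1.0, 0.02, -0.0, 0.0]
ft_force: [-6.7, 1.3, 13.0]
gripper_width: 0.576
grip_force: 65.9
```

Force is rising, so the underside is flat on the deck. Opening slowly.

{"name": "servo_tool", "arguments": {"motion": [{"x":0,"y":0,"z":0,"spin":0,"fingers":0},{"x":0,"y":0,"z":0,"spin":0,"fingers":-0.2},{"x":0,"y":0,"z":0,"spin":0,"fingers":-0.3},{"x":0,"y":0,"z":0,"spin":0,"fingers":-0.5},{"x":0,"y":0,"z":0,"spin":0,"fingers":-0.8}]}}

```text
time: 16.82
ee_pos: [0.5163, -0.214, 0.1376]
tool_rot: [1.0, 0.02, -0.0, -0.0]
ft_force: [0.3, -0.1, -0.3]
gripper_width: 0.899
grip_force: 0.0
```

{"name": "servo_tool", "arguments": {"motion": [{"x":0,"y":0,"z":-0.3,"spin":0,"fingers":-0.9},{"x":0,"y":0,"z":-0.8,"spin":0,"fingers":-0.9},{"x":0,"y":0,"z":-1,"spin":0,"fingers":-0.9},{"x":0,"y":0,"z":-1,"spin":0,"fingers":-0.9}]}}

```text
time: 17.32
ee_pos: [0.5163, -0.2139, 0.2323]
tool_rot: [1.0, 0.02, 0.0, 0.0]
ft_force: [0.1, 0.8, -0.4]
gripper_width: 0.95
grip_force: 0.0
```

```bash
python3 cv.py wrist
python3 - <<'E'
from m2 import *
m,p,_=roi("wrist",(0,0,640,400),brown)
k=(abs(p[:,0]-.53)<.1)&(p[:,2]>.11)&(abs(p[:,1]+.212)<.03); p=p[k]
for x in np.arange(.47,.60,.02):
    q=p[(abs(p[:,0]-x)<.005)]
    if len(q)>3: print(x.round(3),len(q),np.percentile(q[:,2],[50,90]).round(4),np.percentile(q[:,1],[1,99]).round(4))
E
```

```text
wrist 12850 ridge slope rad 0.1778 z at deck x 0.1713 x pct [0.4744 0.5812] y pct [-0.0233 -0.0001  0.0235] ridge line y: [ 0.038  -0.2323]
[ 0.5183 -0.2148  0.2363] [1.3 0.1 2.9]
0.47 207 [0.1565 0.1581] [-0.2325 -0.1925]
0.49 721 [0.1595 0.1623] [-0.2369 -0.191 ]
0.51 854 [0.1645 0.1672] [-0.2366 -0.1899]
0.53 1012 [0.1692 0.1721] [-0.2354 -0.1886]
0.55 1195 [0.1743 0.1771] [-0.2345 -0.188 ]
0.57 1425 [0.1792 0.182 ] [-0.2336 -0.1867]
0.59 766 [0.1433 0.1516] [-0.2337 -0.1858]
```

The cave is at rest: slope 0.242 rad, matching the deck, and centred. Next is the lid. I'm going up, over the box and behind the lid.

{"name": "servo_tool", "arguments": {"motion": [{"x":0,"y":0,"z":-1,"spin":0,"fingers":1},{"x":0,"y":0,"z":-1,"spin":0,"fingers":1},{"x":0,"y":0,"z":-1,"spin":0,"fingers":1},{"x":0,"y":0,"z":-1,"spin":0,"fingers":1}]}}

```text
time: 17.88
ee_pos: [0.5162, -0.2139, 0.3524]
tool_rot: [1.0, 0.02, 0.0, 0.0]
ft_force: [0.5, -0.1, 0.0]
gripper_width: 0.092
grip_force: 0.0
```

```bash
python3 plan.py 0.357 0.2805 0.36 134.7 30 1
```

```text
now [ 0.5162 -0.2139  0.3524] 2.33 t 17.88
[{"x":-0.15,"y":-0.56,"z":-0.01,"spin":-0.88,"fingers":1},{"x":-0.11,"y":-0.57,"z":-0.01,"spin":-0.88,"fingers":1},{"x":-0.07,"y":-0.57,"z":-0.01,"spin":-0.88,"fingers":1},{"x":-0.02,"y":-0.58,"z":-0.01,"spin":-0.88,"fingers":1},{"x":0.02,"y":-0.58,"z":-0.01,"spin":-0.88,"fingers":1}]
[{"x":0.07,"y":-0.57,"z":-0.01,"spin":-0.88,"fingers":1},{"x":0.11,"y":-0.57,"z":-0.01,"spin":-0.88,"fingers":1},{"x":0.15,"y":-0.56,"z":-0.01,"spin":-0.88,"fingers":1},{"x":0.20,"y":-0.54,"z":-0.01,"spin":-0.88,"fingers":1},{"x":0.24,"y":-0.53,"z":-0.01,"spin":-0.88,"fingers":1}]
[{"x":0.28,"y":-0.51,"z":-0.01,"spin":-0.88,"fingers":1},{"x":0.31,"y":-0.48,"z":-0.01,"spin":-0.88,"fingers":1},{"x":0.35,"y":-0.46,"z":-0.01,"spin":-0.88,"fingers":1},{"x":0.38,"y":-0.43,"z":-0.01,"spin":-0.88,"fingers":1},{"x":0.42,"y":-0.40,"z":-0.01,"spin":-0.88,"fingers":1}]
[{"x":0.45,"y":-0.37,"z":-0.01,"spin":-0.88,"fingers":1},{"x":0.47,"y":-0.33,"z":-0.01,"spin":-0.88,"fingers":1},{"x":0.50,"y":-0.29,"z":-0.01,"spin":-0.88,"fingers":1},{"x":0.52,"y":-0.25,"z":-0.01,"spin":-0.88,"fingers":1},{"x":0.54,"y":-0.21,"z":-0.01,"spin":-0.88,"fingers":1}]
[{"x":0.55,"y":-0.17,"z":-0.01,"spin":-0.88,"fingers":1},{"x":0.56,"y":-0.13,"z":-0.01,"spin":-0.88,"fingers":1},{"x":0.57,"y":-0.08,"z":-0.01,"spin":-0.88,"fingers":1},{"x":0.58,"y":-0.04,"z":-0.01,"spin":-0.88,"fingers":1},{"x":0.58,"y":0.00,"z":-0.01,"spin":-0.88,"fingers":1}]
[{"x":0.58,"y":0.05,"z":-0.01,"spin":-0.88,"fingers":1},{"x":0.57,"y":0.09,"z":-0.01,"spin":-0.88,"fingers":1},{"x":0.56,"y":0.14,"z":-0.01,"spin":-0.88,"fingers":1},{"x":0.55,"y":0.18,"z":-0.01,"spin":-0.88,"fingers":1},{"x":0.53,"y":0.22,"z":-0.01,"spin":-0.88,"fingers":1}]
```

{"name": "servo_tool", "arguments": {"motion": [{"x":-0.15,"y":-0.55,"z":0,"spin":-0.9,"fingers":1},{"x":-0.1,"y":-0.55,"z":0,"spin":-0.9,"fingers":1},{"x":-0.1,"y":-0.6,"z":0,"spin":-0.9,"fingers":1},{"x":0,"y":-0.6,"z":0,"spin":-0.9,"fingers":1},{"x":0,"y":-0.6,"z":0,"spin":-0.9,"fingers":1}]}}

```text
time: 18.5
ee_pos: [0.4883, -0.1298, 0.3513]
tool_rot: [0.976, 0.216, 0.0, 0.0]
ft_force: [0.6, 0.3, -0.6]
gripper_width: 0.001
grip_force: 0.0
```

{"name": "servo_tool", "arguments": {"motion": [{"x":0.1,"y":-0.6,"z":0,"spin":-0.9,"fingers":1},{"x":0.1,"y":-0.55,"z":0,"spin":-0.9,"fingers":1},{"x":0.15,"y":-0.55,"z":0,"spin":-0.9,"fingers":1},{"x":0.2,"y":-0.55,"z":0,"spin":-0.9,"fingers":1},{"x":0.25,"y":-0.5,"z":0,"spin":-0.9,"fingers":1}]}}

```text
time: 19.12
ee_pos: [0.4623, -0.0474, 0.3513]
tool_rot: [0.915, 0.403, 0.0, 0.0]
ft_force: [-0.1, 0.6, 0.6]
gripper_width: -0.001
grip_force: 0.0
```

{"name": "servo_tool", "arguments": {"motion": [{"x":0.3,"y":-0.5,"z":0,"spin":-0.9,"fingers":1},{"x":0.3,"y":-0.5,"z":0,"spin":-0.9,"fingers":1},{"x":0.35,"y":-0.45,"z":0,"spin":-0.9,"fingers":1},{"x":0.4,"y":-0.45,"z":0,"spin":-0.9,"fingers":1},{"x":0.4,"y":-0.4,"z":0,"spin":-0.9,"fingers":1}]}}

```text
time: 19.75
ee_pos: [0.4339, 0.0349, 0.3513]
tool_rot: [0.819, 0.573, 0.0, 0.0]
ft_force: [0.9, -0.5, -0.6]
gripper_width: 0.002
grip_force: 0.0
```

{"name": "servo_tool", "arguments": {"motion": [{"x":0.45,"y":-0.35,"z":0,"spin":-0.9,"fingers":1},{"x":0.45,"y":-0.35,"z":0,"spin":-0.9,"fingers":1},{"x":0.5,"y":-0.3,"z":0,"spin":-0.9,"fingers":1},{"x":0.5,"y":-0.25,"z":0,"spin":-0.9,"fingers":1},{"x":0.55,"y":-0.2,"z":0,"spin":-0.9,"fingers":1}]}}

```text
time: 20.38
ee_pos: [0.4052, 0.1159, 0.3513]
tool_rot: [0.692, 0.722, 0.0, 0.0]
ft_force: [0.5, 0.5, 0.1]
gripper_width: 0.004
grip_force: 0.0
```

```bash
python3 plan.py 0.357 0.2805 0.36 134.7 9 1
```

```text
now [0.4052 0.1159 0.3513] 92.48 t 20.38
[{"x":0.62,"y":-0.15,"z":-0.03,"spin":-0.94,"fingers":1},{"x":0.63,"y":-0.10,"z":-0.03,"spin":-0.94,"fingers":1},{"x":0.63,"y":-0.05,"z":-0.03,"spin":-0.94,"fingers":1},{"x":0.64,"y":0.00,"z":-0.03,"spin":-0.94,"fingers":1},{"x":0.63,"y":0.05,"z":-0.03,"spin":-0.94,"fingers":1}]
[{"x":0.63,"y":0.11,"z":-0.03,"spin":-0.94,"fingers":1},{"x":0.62,"y":0.16,"z":-0.03,"spin":-0.94,"fingers":1},{"x":0.60,"y":0.21,"z":-0.03,"spin":-0.94,"fingers":1},{"x":0.58,"y":0.26,"z":-0.03,"spin":-0.94,"fingers":1}]
```

{"name": "servo_tool", "arguments": {"motion": [{"x":0.6,"y":-0.15,"z":-0.05,"spin":-0.95,"fingers":1},{"x":0.65,"y":-0.1,"z":-0.05,"spin":-0.95,"fingers":1},{"x":0.65,"y":-0.05,"z":-0.05,"spin":-0.95,"fingers":1},{"x":0.65,"y":0,"z":-0.05,"spin":-0.95,"fingers":1},{"x":0.65,"y":0.05,"z":-0.05,"spin":-0.95,"fingers":1}]}}

```text
time: 21.0
ee_pos: [0.3779, 0.209, 0.3589]
tool_rot: [0.528, 0.849, 0.0, 0.0]
ft_force: [-0.3, 0.2, 1.0]
gripper_width: -0.0
grip_force: 0.0
```

{"name": "servo_tool", "arguments": {"motion": [{"x":0.65,"y":0.1,"z":0,"spin":-0.9,"fingers":1},{"x":0.6,"y":0.15,"z":0,"spin":-0.9,"fingers":1},{"x":0.6,"y":0.2,"z":0,"spin":-0.9,"fingers":1},{"x":0.6,"y":0.25,"z":0,"spin":-0.9,"fingers":1},{"x":0,"y":0,"z":0,"spin":0,"fingers":1}]}}

```text
time: 21.62
ee_pos: [0.3556, 0.2825, 0.3587]
tool_rot: [0.39, 0.921, 0.0, 0.0]
ft_force: [0.8, -0.5, -0.7]
gripper_width: 0.002
grip_force: 0.0
```

Run:
```python
from m2 import *
from plan import phi
s=robot.get_state(); print(s["ee_pos"],phi(s),s["time"])
for n in("top","scene"):
    f=optics.grab_frame(n); np.savez(n+"1.npz",**f)
    w=cloud(f).reshape(-1,3); hs=cv2.cvtColor(f["color"],cv2.COLOR_BGR2HSV).reshape(-1,3)
    hinge=np.array([.4104,.2277]); h=np.array([-.71,.704]); t=np.array([.704,.71])
    a=(w[:,:2]-hinge)@h; b=(w[:,:2]-hinge)@t
    k=(abs(b)<.1)&(a>-.03)&(a<.09)&(w[:,2]>.1)&(w[:,2]<.285)&(hs[:,2]<110)
    if k.sum()>10:
        for z in np.arange(.11,.285,.02):
            q=k&(abs(w[:,2]-z)<.01); print(n,z.round(2),q.sum(),np.percentile(a[q],[5,50,95]).round(4) if q.sum() else "")
cv2.imwrite("pics/s2.png",cv2.resize(optics.grab_frame("scene")["color"][60:280,180:500],None,fx=2.4,fy=2.4))
```

```text
[0.35562609 0.28252447 0.35865991] 134.15065403327344 21.625
top 0.11 105 [0.0066 0.0086 0.0112]
top 0.13 119 [0.0094 0.0114 0.0136]
top 0.15 117 [0.0122 0.0143 0.0162]
top 0.17 127 [0.015  0.017  0.0191]
top 0.19 136 [0.0179 0.0201 0.0222]
top 0.21 132 [0.0208 0.023  0.0256]
top 0.23 139 [0.0239 0.0258 0.0278]
top 0.25 151 [0.0267 0.0287 0.0306]
top 0.27 249 [0.03   0.0331 0.0378]
scene 0.11 115 [0.001  0.0038 0.0061]
scene 0.13 115 [0.0046 0.0067 0.0094]
scene 0.15 118 [0.0072 0.0096 0.012 ]
scene 0.17 129 [0.01   0.0126 0.0148]
scene 0.19 131 [0.0137 0.0155 0.0182]
scene 0.21 129 [0.0161 0.0186 0.0208]
scene 0.23 135 [0.0194 0.0214 0.0237]
scene 0.25 146 [0.0221 0.0244 0.0266]
scene 0.27 157 [0.0253 0.0283 0.0333]
```

View pics/s2.png

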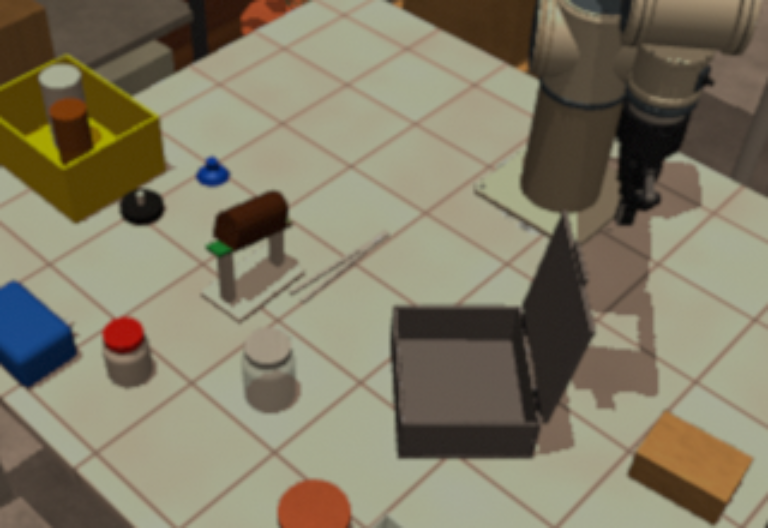

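The picture shows the cave on the deck at (250,222), seated parallel to it. The gripper is behind the lid at (640,200). I'm going down and pushing along the arc.

{"name": "servo_tool", "arguments": {"motion": [{"x":0,"y":0,"z":0.8,"spin":0,"fingers":1},{"x":0,"y":0,"z":0.8,"spin":0,"fingers":1},{"x":0,"y":0,"z":0.8,"spin":0,"fingers":1},{"x":0,"y":0,"z":0.7,"spin":0,"fingers":1}]}}

```text
time: 22.28
ee_pos: [0.3561, 0.2811, 0.2646]
tool_rot: [0.391, 0.92, -0.0, 0.0]
ft_force: [0.9, 0.0, -0.2]
gripper_width: -0.003
grip_force: 0.0
```

{"name": "servo_tool", "arguments": {"motion": [{"x":-0.4,"y":0,"z":0,"spin":0,"fingers":1},{"x":-0.4,"y":0,"z":0,"spin":0,"fingers":1},{"x":-0.4,"y":0,"z":0,"spin":0,"fingers":1},{"x":-0.4,"y":0,"z":0,"spin":0,"fingers":1}]}}

```text
time: 22.78
ee_pos: [0.3904, 0.2469, 0.2661]
tool_rot: [0.39, 0.921, 0.001, 0.0]
ft_force: [0.1, 1.2, 1.9]
gripper_width: 0.002
grip_force: 0.7
```

{"name": "servo_tool", "arguments": {"motion": [{"x":-0.4,"y":0,"z":0,"spin":0,"fingers":1},{"x":-0.4,"y":0,"z":0,"spin":0,"fingers":1},{"x":-0.4,"y":0,"z":0,"spin":0,"fingers":1},{"x":-0.3,"y":0,"z":0,"spin":0,"fingers":1}]}}

```text
time: 23.28
ee_pos: [0.4209, 0.2144, 0.2651]
tool_rot: [0.39, 0.921, -0.0, -0.0]
ft_force: [-1.7, 1.3, -0.0]
gripper_width: 0.0
grip_force: 0.6
```

Now touching the lid and pushing it, as planned.

{"name": "servo_tool", "arguments": {"motion": [{"x":-0.5,"y":0,"z":0.15,"spin":0,"fingers":1},{"x":-0.5,"y":0,"z":0.15,"spin":0,"fingers":1},{"x":-0.5,"y":0,"z":0.2,"spin":0,"fingers":1}]}}

```text
time: 23.65
ee_pos: [0.4527, 0.182, 0.2499]
tool_rot: [0.39, 0.921, 0.0, -0.0]
ft_force: [0.0, 1.1, 0.6]
gripper_width: -0.004
grip_force: 0.5
```

{"name": "servo_tool", "arguments": {"motion": [{"x":-0.4,"y":0,"z":0.3,"spin":0,"fingers":1},{"x":-0.4,"y":0,"z":0.3,"spin":0,"fingers":1},{"x":-0.4,"y":0,"z":0.3,"spin":0,"fingers":1}]}}

```text
time: 24.02
ee_pos: [0.4774, 0.1563, 0.2225]
tool_rot: [0.39, 0.921, -0.0, -0.0]
ft_force: [0.4, 0.9, -0.0]
gripper_width: 0.0
grip_force: 0.4
```

{"name": "servo_tool", "arguments": {"motion": [{"x":-0.3,"y":0,"z":0.4,"spin":0,"fingers":1},{"x":-0.3,"y":0,"z":0.4,"spin":0,"fingers":1},{"x":-0.3,"y":0,"z":0.4,"spin":0,"fingers":1}]}}

```text
time: 24.4
ee_pos: [0.496, 0.1371, 0.1864]
tool_rot: [0.39, 0.921, -0.0, -0.0]
ft_force: [-0.3, 1.0, 0.8]
gripper_width: 0.001
grip_force: 0.4
```

{"name": "servo_tool", "arguments": {"motion": [{"x":-0.2,"y":0,"z":0.4,"spin":0,"fingers":1},{"x":-0.2,"y":0,"z":0.4,"spin":0,"fingers":1},{"x":-0.2,"y":0,"z":0.4,"spin":0,"fingers":1}]}}

```text
time: 24.78
ee_pos: [0.5083, 0.1243, 0.1504]
tool_rot: [0.39, 0.921, -0.0, -0.0]
ft_force: [-0.5, 0.7, -0.3]
gripper_width: 0.004
grip_force: 0.3
```

{"name": "servo_tool", "arguments": {"motion": [{"x":-0.1,"y":0,"z":0.4,"spin":0,"fingers":1},{"x":-0.1,"y":0,"z":0.4,"spin":0,"fingers":1},{"x":0,"y":0,"z":0.3,"spin":0,"fingers":1}]}}

```text
time: 25.15
ee_pos: [0.5125, 0.1201, 0.1175]
tool_rot: [0.39, 0.921, -0.0, -0.0]
ft_force: [0.0, -0.4, 0.5]
gripper_width: -0.001
grip_force: 0.3
```

{"name": "servo_tool", "arguments": {"motion": [{"x":0,"y":0,"z":0.1,"spin":0,"fingers":1},{"x":0,"y":0,"z":0.05,"spin":0,"fingers":1},{"x":0,"y":0,"z":0,"spin":0,"fingers":1}]}}

```text
time: 25.52
ee_pos: [0.5125, 0.1204, 0.114]
tool_rot: [0.39, 0.921, 0.0, 0.0]
ft_force: [-0.8, -0.3, 0.4]
gripper_width: -0.001
grip_force: 0.0
```

{"name": "servo_tool", "arguments": {"motion": [{"x":0,"y":0,"z":0.05,"spin":0,"fingers":1},{"x":0,"y":0,"z":0,"spin":0,"fingers":1}]}}

```text
time: 25.78
ee_pos: [0.5126, 0.1203, 0.1125]
tool_rot: [0.39, 0.921, 0.0, 0.0]
ft_force: [0.5, 0.2, -0.2]
gripper_width: -0.0
grip_force: 0.1
```

{"name": "servo_tool", "arguments": {"motion": [{"x":0,"y":0,"z":0.1,"spin":0,"fingers":1},{"x":0,"y":0,"z":0,"spin":0,"fingers":1}]}}

```text
time: 26.02
ee_pos: [0.5123, 0.1202, 0.1091]
tool_rot: [0.39, 0.921, -0.0, -0.0]
ft_force: [0.4, 0.3, 0.2]
gripper_width: 0.001
grip_force: 0.0
```

{"name": "servo_tool", "arguments": {"motion": [{"x":0,"y":0,"z":0.08,"spin":0,"fingers":1},{"x":0,"y":0,"z":0,"spin":0,"fingers":1}]}}

```text
time: 26.28
ee_pos: [0.5125, 0.1202, 0.1075]
tool_rot: [0.39, 0.921, 0.0, 0.0]
ft_force: [-1.3, -0.4, 7.8]
gripper_width: -0.001
grip_force: 4.1
```

```bash
cat > lid.py <<'E'
from m2 import *
for n in("top","scene"):
    f=optics.grab_frame(n); w=cloud(f).reshape(-1,3)
    hinge=np.array([.4104,.2277]); h=np.array([-.71,.704]); t=np.array([.704,.71])
    a=-(w[:,:2]-hinge)@h; b=(w[:,:2]-hinge)@t
    k=(abs(b)<.1)&(abs(b)>.055)&(a>.02)&(a<.18)&(w[:,2]>.03)&(w[:,2]<.15)
    for s in (1,-1):
        q=k&(b*s>0)
        if q.sum()>20: print(n,s,q.sum(),np.polyfit(a[q],w[q,2],1).round(4))
s=robot.get_state(); print(s["ee_pos"],s["ft_force"],s["time"])
E
python3 lid.py
```

```text
top 1 194 [-0.0101  0.0908]
top -1 103 [-0.0429  0.0965]
scene 1 545 [0.0024 0.0905]
scene -1 319 [0.0014 0.0908]
[0.51251601 0.12024596 0.10745834] [-1.66072801 -0.61109714  7.48832971] 26.375
```

The lid is shut: the scene view gives a slope of about 0.002, and it pushes back firmly. I'm retracting and verifying both.

{"name": "servo_tool", "arguments": {"motion": [{"x":0,"y":0,"z":-0.3,"spin":0,"fingers":1},{"x":0,"y":0,"z":-1,"spin":0,"fingers":1},{"x":0,"y":0,"z":-1,"spin":0,"fingers":1},{"x":0,"y":0,"z":-1,"spin":0,"fingers":1},{"x":0,"y":0,"z":-1,"spin":0,"fingers":1}]}}

```text
time: 27.0
ee_pos: [0.5123, 0.1202, 0.2372]
tool_rot: [0.39, 0.921, 0.0, 0.0]
ft_force: [0.1, -0.1, -0.7]
gripper_width: -0.001
grip_force: 0.0
```

{"name": "servo_tool", "arguments": {"motion": [{"x":0,"y":0,"z":0,"spin":0,"fingers":1},{"x":0,"y":0,"z":0,"spin":0,"fingers":1}]}}

```text
time: 27.25
ee_pos: [0.512, 0.1201, 0.2355]
tool_rot: [0.39, 0.921, -0.0, -0.0]
ft_force: [-0.9, -1.2, -0.3]
gripper_width: -0.001
grip_force: 0.0
```

```bash
python3 lid.py; python3 cv.py top; python3 -c "
from h import *
cv2.imwrite('pics/end.png',optics.grab_frame('scene')['color'])"
```

```text
top 1 48 [-0.0043  0.0905]
top -1 132 [0.0329 0.0839]
scene 1 533 [-0.0006  0.0907]
scene -1 418 [-0.0012  0.0909]
[0.51168174 0.12007062 0.23481383] [ 0.56393715  0.35001266 -0.77828676] 27.35
top 474 ridge slope rad 0.2406 z at deck x 0.1724 x pct [0.4731 0.577 ] y pct [-0.0182  0.0025  0.0239] ridge line y: [ 0.0302 -0.2256]
[0.5117 0.1201 0.2348] [-0.6  0.4 -0.8]
```

View pics/end.png

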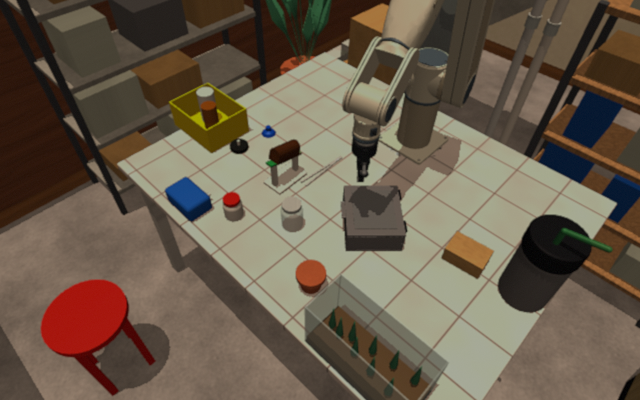

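The final view shows the lid flat and shut at (373,217), the cave on the deck at (284,153), and the arm clear of everything.

```bash
python3 -c "
from rig import job
print(job.hand_in())"
```

```text
the job is handed in; nothing more can be done
None
```

The cave is standing centred on the sloped deck with its mouth downhill, the box lid is shut, the bystanders look unmoved in the final view, and the job was handed in at about 27 s; no verdict came back.

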